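# Show the moulded face of a soap bar to the inspection camera

### The arm

A 6-joint arm with a two-finger parallel gripper is mounted at the origin on a cart in front of the work surface, level with it; the furniture and walls round the work are solid. World frame = base frame: x ahead of the robot, y to its left, z up, the work surface at z = 0. Lengths are in m, angles in rad, forces in N, time in s.
With the tool pointing down it reaches from about 0.3 to 0.775 m from the base axis. Payload 14.6 kg.
Tool frame: the origin (TCP) lies at the very end of the fingers, on their centre line; the grasp point (between the pads) lies behind it (ctrl.hold_point_z is the z of the grasp point in the tool frame, in m); z points along the fingers, x is the direction in which the jaws open and shut, and the axes are right-handed (so a half turn about z gives the same grasp; the last joint's range is limited). The gripper opens to 94 mm and grips with 3 to 60 N. Pads are 16 mm wide; open, the fingers measure 119 mm over their backs; the gripper's body (75 mm by 177 mm) begins 78 mm behind the grasp point.
Start: joints at [-1.213, 0.3, 1.521, -0, 1.321, -0.067], TCP at [0.227, -0.501, 0.205] pointing down, gripper open.
Joint ranges: [-3.03, 3.03], [-0.79, 2.21], [0.23, 2.52], [-1.04, 4.18], [0, 3.07], [-2.55, 2.55]. Speed limits (rad/s): [2.22, 2.22, 2.57, 3.14, 3.14, 3.14].

### API

Orientations are given as a unit quaternion [x, y, z, w].
In Python, from workcell import ctrl gives the robot as it stands. The module is installed in compiled form; this text tells all that it offers.
- The arm moves only by the tool send_rows, never from a script. Its argument "series" is a list of rows, each a list of 3 entries, a list of its own where there are three numbers: the shift along the world's x, y, z in mm, then the turn, a rotation vector about the world's x, y, z in degrees, then the opening in per cent of the stroke, from 0 (shut) to 100 (fully open). In form: [[[dx, dy, dz], [ax, ay, az], grip], ...]. A call has 1 to 10 rows; each row shifts and turns the commanded pose from where the row before left it; what a row does not reach is not made up. A row lasts 1/12 s, in which the tool goes at most 41.7 mm and 7.16 degrees, less where a joint would pass 70% of its speed; a pose out of reach is approached as far as the arm can. A call with a gripper value outside its range is refused whole. The fingers move at their own pace and stop on an object; the grip force is fixed at half the most. Time passes only in rows, so rows that do not move let the fingers close. It gives the time, the measured TCP pose, the force and the opening at its end, in the units of the state.
- ctrl.sense(): the state, without advancing time (a new reading comes with each control period).
- ctrl.camera(name): name is "side" or "top" or "wrist"; returns a dict with "frame" (384x512x3 uint8, blue, green, red), "fx", "fy", "cx", "cy" (pixels), "world_to_cam" (4x4, takes a point from world to camera coordinates). Camera axes: x right, y up, looking along -z (the intrinsics and any distortion apply to the point x, -y, -z); pixel columns grow to the right and rows downward; lengths in m; the calibration is good to about 2 mm. A picture is of the moment at which its call begins. There is no depth.
- ctrl.finish_job(): hands the job in, once; it reports no verdict.
The state is a dict: "t": time; "joint_pos": joint angles; "qd": joint speeds; "joint_torque": joint torques, N m; "tool_pos": TCP position; "tool_rot": TCP orientation; "wrist_force": force on the tool from outside, world axes, zero at the start; "torque": the same for the moment, N m; "gripper_width": opening from 0.0 (shut) to 1.0 (fully open).
Only numpy, scipy, OpenCV 4.12 (cv2) and the standard library are available. Lean on these libraries where they do the work, as an engineer would, in place of code of your own. Each camera call takes 0.05 s, during which the arm holds its last target.

### The job

Lift the green soap bar out of its mould and show its underside to the little inspection camera: hold the bar still in the air about 12 cm in front of the lens, centred on the line the lens looks along, with the underside squarely facing the lens (tilted to match the camera) and its long side parallel to the long side of the camera head. Leave the other two bars in the mould and do not shift the camera or the things round about; finish while still holding the bar there in the gripper.

Things in the scene. Friction and masses are not known exactly. Their poses are not given: they have to be found in the camera images.
- soap_green: the pale green soap bar, a pillow-shaped rounded block 40 (x) x 58 (y) x 22 (z) mm, about 0.1 kg. Origin: centre of its underside; x across the bar (the 40 mm width, the way to grip it), y along it, z up through its thickness. It lies in one of the three mould cavities, any one of them, its upper 15 mm standing out of the mould
- soap_cream: a cream soap bar of the same size and axes in another cavity of the mould; stays there
- soap_pink: a pink soap bar of the same size and axes in another cavity of the mould; stays there
- soap_mould: fixed mould: blue-grey block in a light wooden frame, 84 (x) x 268 (y) x 16 (z) mm. Origin: centre of its underside, on the worktop; z up. Three open cavities 43 x 61 mm, 7 mm deep, lie end to end along y at -78, 0 and +78 mm; floors 9 mm, block top 16 mm above the worktop. The bars' x and y lie along the mould's
- lens (a point): centre of the camera's front glass, 80 mm above the worktop. z points out of the lens along its line of sight; y is level, along the long side of the camera head; x completes the frame. It looks up, leaning 17 to 32 degrees from straight up, roughly towards the robot. Wanted: centre of the bar's underside 120 mm out along this z, bar's z along this z, bar's y along this y (either way round)
- camera_stand: the inspection camera: fixed dark foot of 92 mm diameter, fork 66 mm high and 106 mm wide over its black clamp knobs. In it, pivoting stiffly at 56 mm height, the head: white rounded box 40 x 76 (y) x 34 mm with a round black lens and two small lamps; its tilt differs each time and stays as set. Origin: centre of the foot's underside on the worktop, z up
- mug: white mug with a reddish inside, 89 x 120 x 98 mm, bystander; origin: centre of its underside
- candle: candle in a clear glass, 76 mm diameter, 90 mm high, bystander; origin: centre of its underside
- bowl: small white bowl, 105 mm diameter, 51 mm high, bystander; origin: centre of its underside
- shaker: glass salt shaker with a grey top, 44 mm diameter, 90 mm high, bystander; origin: centre of its underside
Not all that is in view belongs to the job. What is shaped like the soap_green but blue is not meant.

How it is judged:
By the outcome, as a careful person would: the job done as asked, in the order asked, and still so for the second after the job is handed in, while the arm keeps its last pose, push and grip.
It also fails if it takes over 35 s, if anything falls off the work surface, if the arm or the gripper's body presses on something with over 40 N, if the wrist force passes 120 N, or if a joint passes its speed limit or range.

## Working session

There is one attempt and no reset: what is moved stays moved. The work goes in short steps, Python scripts to look and compute and a tool call to move; the robot and the scene stay as the last step left them, time stands still between calls to the robot, and variables do not carry over. Pictures are saved under pics/ and viewed, and the job is handed in when it is done.

Besides the shell and the picture viewer there is one more tool, called after "Request:" by a JSON object that holds its "api" and its "payload". send_rows: Moves the arm, as the interface text tells. Its arguments: {"type":"object","properties":{"series":{"type":"array","items":{"type":"array"}}},"required":["series"]}

```bash
mkdir -p pics
cat > h.py <<'E'
from workcell import ctrl
import numpy as np, cv2, pickle
def snap(n,tag):
    c=ctrl.camera(n); cv2.imwrite(f'pics/{tag}.png',c['frame']); pickle.dump(c,open(f'{tag}.pkl','wb')); return c
def ray(c,u,v):
    M=np.array(c['world_to_cam']); R=M[:3,:3]; t=M[:3,3]
    d=np.array([(u-c['cx'])/c['fx'],-(v-c['cy'])/c['fy'],-1]); return -R.T@t, R.T@d/np.linalg.norm(d)
def plane(c,u,v,z):
    o,d=ray(c,u,v); return o+d*(z-o[2])/d[2]
def proj(c,p):
    M=np.array(c['world_to_cam']); q=M[:3,:3]@np.array(p)+M[:3,3]
    return np.array([c['cx']+c['fx']*q[0]/-q[2], c['cy']-c['fy']*q[1]/-q[2]])
def tri(rays):
    A=np.zeros((3,3));b=np.zeros(3)
    for o,d in rays:
        P=np.eye(3)-np.outer(d,d);A+=P;b+=P@o
    p=np.linalg.solve(A,b); return p,[np.linalg.norm((np.eye(3)-np.outer(d,d))@(p-o)) for o,d in rays]
E
python3 - <<'E'
from h import *
for n in('side','top','wrist'):
    c=snap(n,n+'0'); print(n,c['fx'],c['cx'],c['cy'],np.round(ray(c,256,192),3),[k for k in c])
s=ctrl.sense();print(s,ctrl.hold_point_z)
E
```

```text
side 417.8438548189109 251.9189049851976 195.08990002331694 [[ 0.023  0.943  0.502]
 [ 0.426 -0.834 -0.35 ]] ['frame', 'fx', 'fy', 'cx', 'cy', 'world_to_cam']
top 446.99864331645165 261.5286708085212 184.7822478273907 [[ 0.331 -0.014  1.352]
 [ 0.155  0.017 -0.988]] ['frame', 'fx', 'fy', 'cx', 'cy', 'world_to_cam']
wrist 314.0214734798234 259.39333486462033 188.6173536039915 [[ 0.292 -0.472  0.384]
 [-0.242 -0.097 -0.965]] ['frame', 'fx', 'fy', 'cx', 'cy', 'world_to_cam']
{'t': 0.15, 'joint_pos': array([-1.21260006e+00,  3.00325553e-01,  1.52141278e+00,  3.48644702e-06,
        1.32070972e+00, -6.65810086e-02]), 'qd': array([ 0.00121706, -0.00088435, -0.00219524,  0.00010181,  0.00092228,
        0.00061953]), 'joint_torque': array([-2.35347972e-03, -5.31958044e+01, -3.52823496e+01,  7.07190041e-02,
        2.35974864e-02, -7.71766122e-05]), 'tool_pos': array([ 0.22660483, -0.50093754,  0.20503737]), 'tool_rot': array([ 8.40272819e-01, -5.42163635e-01, -3.42152567e-04, -2.56634735e-04]), 'wrist_force': array([ 0.16581763, -0.52524459, -1.00092992]), 'torque': array([-0.03263274,  0.00385677,  0.05043716]), 'gripper_width': 1.0015070611392334} -0.0188
```

View pics/side0.png

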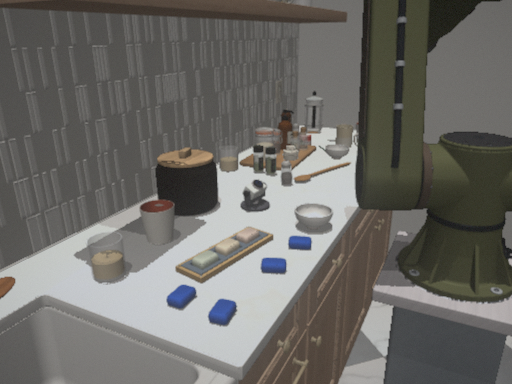

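View pics/top0.png

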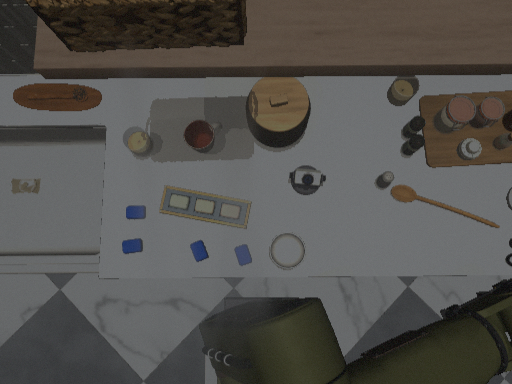

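View pics/wrist0.png

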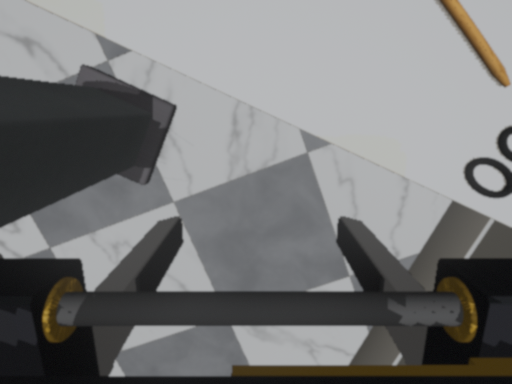

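The top view shows the three bars in the mould at about (179,202), (205,207) and (230,211), the camera stand at (307,179), and four blue decoys. I'll enlarge the mould and the stand.

Run:
```python
from h import *
a=pickle.load(open('top0.pkl','rb'))['frame'];b=pickle.load(open('side0.pkl','rb'))['frame']
def cr(f,x,y,w,h,W,H): return cv2.resize(f[y:y+h,x:x+w],(W,H),interpolation=cv2.INTER_CUBIC)
im=np.vstack([np.hstack([cr(a,155,180,100,75,400,300),cr(a,280,156,56,42,400,300)]),np.hstack([cr(b,170,220,112,84,400,300),cr(b,232,172,48,36,400,300)])])
im=np.clip(im.astype(float)*1.3,0,255).astype('uint8')
cv2.imwrite('pics/crop0.png',im)
for n,p in(('top0',[(179,202),(205,207),(230,211)]),('side0',[(205,258),(228,245),(246,234)])):
    f=pickle.load(open(n+'.pkl','rb'))['frame']
    for u,v in p: print(n,u,v,f[v-2:v+3,u-3:u+4].mean((0,1)).round())
c=pickle.load(open('top0.pkl','rb'))
for u,v in((179,202),(205,207),(230,211),(307,179)): print(plane(c,u,v,.03 if u<300 else .07).round(3))
```

```text
top0 179 202 [100. 112. 109.]
top0 205 207 [ 99. 113. 111.]
top0 230 211 [ 99. 107. 108.]
side0 205 258 [165. 181. 176.]
side0 228 245 [163. 184. 195.]
side0 246 234 [165. 178. 196.]
[0.511 0.238 0.03 ]
[0.496 0.161 0.03 ]
[0.483 0.086 0.03 ]
[ 0.57  -0.141  0.07 ]
```

View pics/crop0.png

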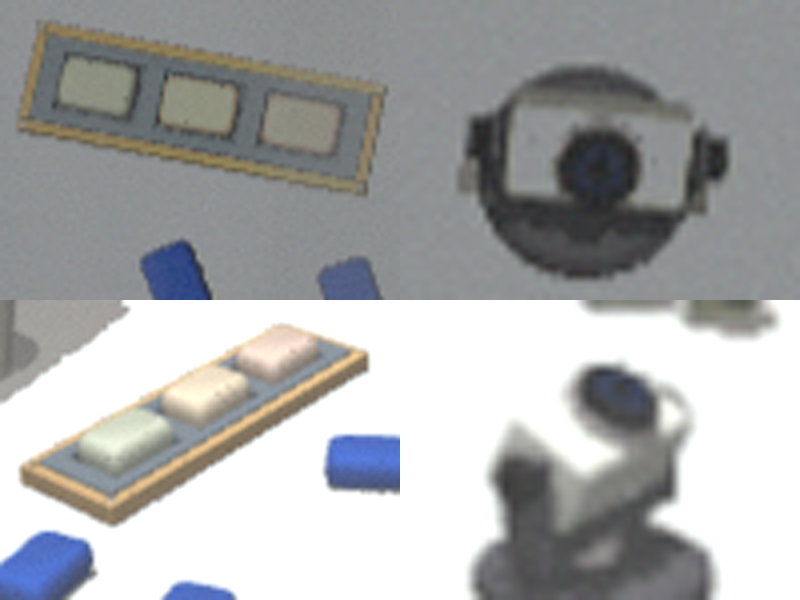

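The candidates are (179,202), (205,207) and (230,211) in the top view. The leftmost is the only one tinted green: in the side view at (205,258) its G value exceeds R, while the middle bar is cream and the right one pink. The four blue bars outside the mould are decoys. The target is therefore the bar at about (0.511, 0.238). On the way I'll look at the inspection camera with the wrist camera.

Request:
{"api": "send_rows", "payload": {"series": [[[24,30,0],[0,0,0],100],[[25,32,0],[0,0,0],100],[[25,32,-4],[0,0,0],100],[[25,32,-6],[0,0,0],100],[[25,32,-6],[0,0,0],100],[[25,32,-6],[0,0,0],100],[[25,32,-6],[0,0,0],100],[[25,32,-6],[0,0,0],100],[[25,32,-6],[0,0,0],100],[[25,32,-6],[0,0,0],100]]}}

```text
t: 0.98
tool_pos: [0.4765, -0.1812, 0.1592]
tool_rot: [0.84, -0.542, 0.0, 0.0]
wrist_force: [1.3, -1.0, -0.1]
gripper_width: 1.003
```

Run:
```python
from h import *
c=snap('wrist','w1'); s=ctrl.sense(); print(s['t'],s['tool_pos'].round(4),s['wrist_force'].round(1),ray(c,259,189))
cv2.imwrite('pics/w1b.png',cv2.resize(c['frame'],(768,576)))
```

```text
1.0333 [ 0.4792 -0.1764  0.158 ] [ 1.9  4.1 -1.6] (array([ 0.54167299, -0.15244688,  0.33798393]), array([-0.22894137, -0.10318214, -0.96795625]))
```

View pics/w1b.png

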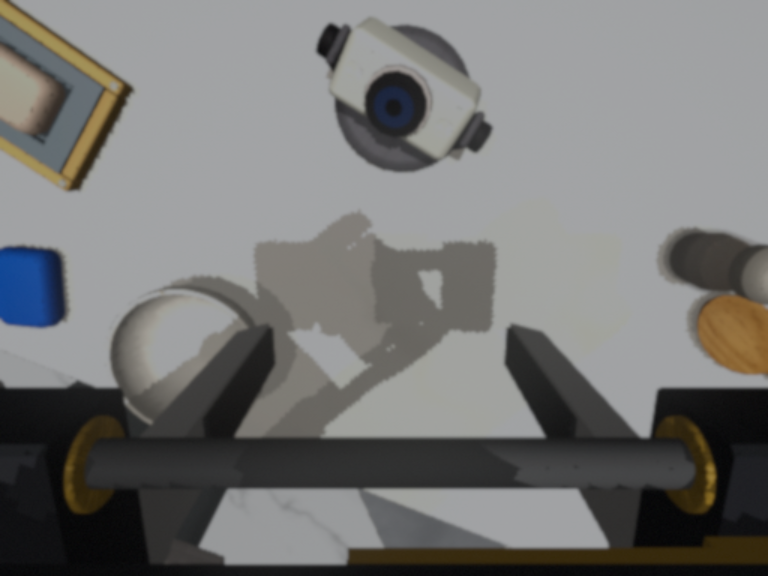

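The wrist view shows the lens at about (395,103) in the enlarged picture (original (263,69)), with the head long side running down to the right. I'll tilt the tool towards the lens axis for a second view.

Request:
{"api": "send_rows", "payload": {"series": [[[0,-5,-8],[0,-7,0],100],[[0,-5,-8],[0,-7,0],100],[[0,-5,-8],[0,-7,0],100],[[0,0,0],[0,0,0],100],[[0,0,0],[0,0,0],100]]}}

```text
t: 1.45
tool_pos: [0.4747, -0.1983, 0.1352]
tool_rot: [0.826, -0.534, 0.152, -0.098]
wrist_force: [0.3, -0.1, 1.2]
gripper_width: 0.999
```

Run:
```python
from h import *
c=snap('wrist','w2'); s=ctrl.sense(); print(s['t'],s['tool_pos'].round(4),s['joint_pos'].round(3),ray(c,259,189))
c1=pickle.load(open('w1.pkl','rb'))
a=c['frame'];b=c1['frame']
cv2.imwrite('pics/w2b.png',cv2.resize(a,(768,576)))
for f in(c1,c): print(proj(f,(.56,-.145,.08)))
```

```text
1.5 [ 0.4756 -0.1984  0.1359] [-0.568  0.13   1.948  0.278  0.772  0.407] (array([ 0.47173095, -0.16969495,  0.32576644]), array([ 0.130714  , -0.10222869, -0.98613546]))
[260.16135981  81.37739492]
[228.63547484 100.4809401 ]
```

View pics/w2b.png

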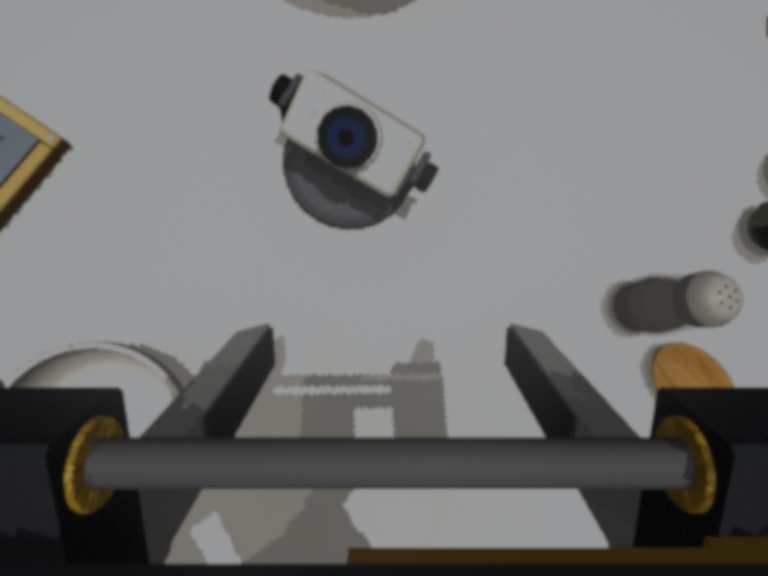

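The lens is at about (347,137) in the enlarged picture (original (231,91)). The view is nearly along the lens axis. I'll enlarge both views for feature points.

Run:
```python
from h import *
def cr(n,x,y,w,h,W,H,o):
    f=pickle.load(open(n+'.pkl','rb'))['frame'][y:y+h,x:x+w]
    f=cv2.resize(f,(W,H),interpolation=cv2.INTER_CUBIC); f=np.clip(f*1.3,0,255).astype('uint8')
    k=W/w
    for i in range(0,w,20): cv2.putText(f,str(x+i),(int(i*k),8),0,.3,(0,0,255)); cv2.line(f,(int(i*k),0),(int(i*k),H),(0,0,255) ,1) if i==-1 else cv2.line(f,(int(i*k),10),(int(i*k),16),(0,0,255),1)
    for i in range(0,h,20): cv2.putText(f,str(y+i),(0,int(i*k)),0,.3,(0,0,255)); cv2.line(f,(20,int(i*k)),(26,int(i*k)),(0,0,255),1)
    cv2.imwrite(o,f)
cr('w1',200,0,140,120,700,600,'pics/c1.png')
cr('w2',170,38,140,120,700,600,'pics/c2.png')
```

```text
(no output)
```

View pics/c1.png

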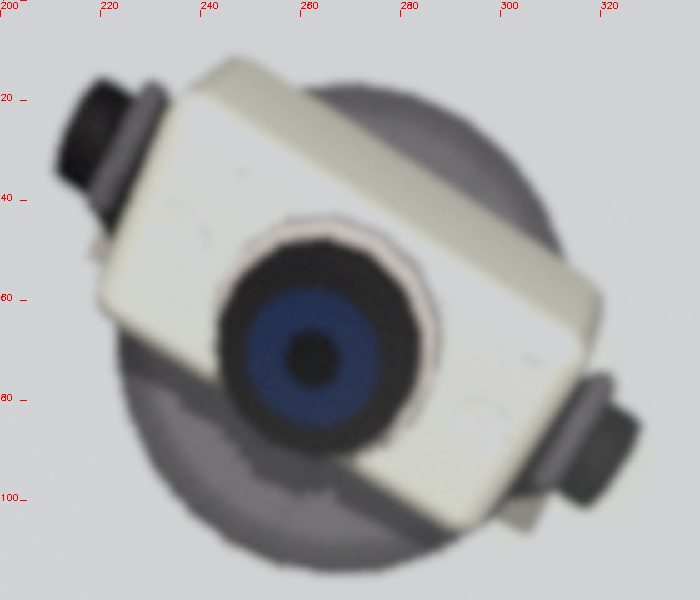

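View pics/c2.png

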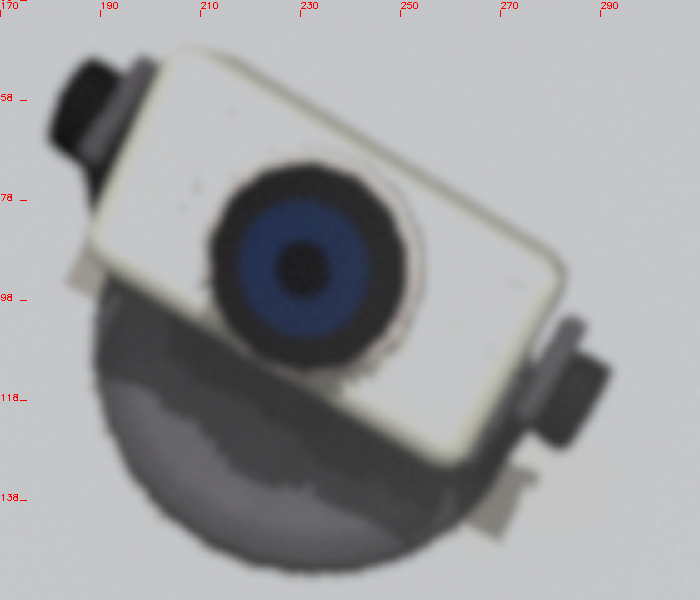

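Both views give a clear lens centre and knobs. For the tilt I want a view along the knob axis, taken from the mould side on the way there.

Request:
{"api": "send_rows", "payload": {"series": [[[-5,0,18],[0,7,0],100],[[-5,0,18],[0,7,0],100],[[-5,0,18],[0,7,0],100],[[11,18,0],[0,0,7],100],[[11,18,0],[0,0,7],100],[[11,18,0],[0,0,7],100],[[11,18,0],[0,0,7],100],[[11,18,0],[0,0,7],100],[[11,18,0],[0,0,7],100],[[11,18,0],[0,0,7],100]]}}

```text
t: 2.33
tool_pos: [0.5389, -0.0711, 0.1903]
tool_rot: [0.99, -0.142, -0.0, 0.001]
wrist_force: [-0.0, -0.7, 0.4]
gripper_width: 0.999
```

Request:
{"api": "send_rows", "payload": {"series": [[[11,18,0],[0,0,7],100],[[0,0,-15],[-7,0,0],100],[[0,0,-15],[-7,0,0],100],[[0,0,-15],[-7,0,0],100],[[0,0,-15],[-7,0,0],100],[[0,0,-10],[-7,0,0],100],[[0,0,0],[0,0,0],100],[[0,0,0],[0,0,0],100]]}}

```text
t: 3.0
tool_pos: [0.5493, -0.0527, 0.1192]
tool_rot: [0.95, -0.079, 0.025, 0.299]
wrist_force: [-0.1, -0.4, 0.8]
gripper_width: 1.003
```

Run:
```python
from h import *
c=snap('wrist','w3'); s=ctrl.sense(); print(s['t'],s['tool_pos'].round(4),s['tool_rot'].round(3),s['joint_pos'].round(3),ray(c,259,189))
cv2.imwrite('pics/w3b.png',cv2.resize(c['frame'],(768,576)))
print(proj(c,(.56,-.145,.08)))
```

```text
3.05 [ 0.5496 -0.0535  0.1203] [ 0.951 -0.08   0.026  0.299] [ 0.117  0.464  1.628 -0.652  1.212  0.573] (array([0.56060179, 0.10746902, 0.22471495]), array([-0.04224567, -0.75809803, -0.65077084]))
[281.09163439 246.2845009 ]
```

View pics/w3b.png

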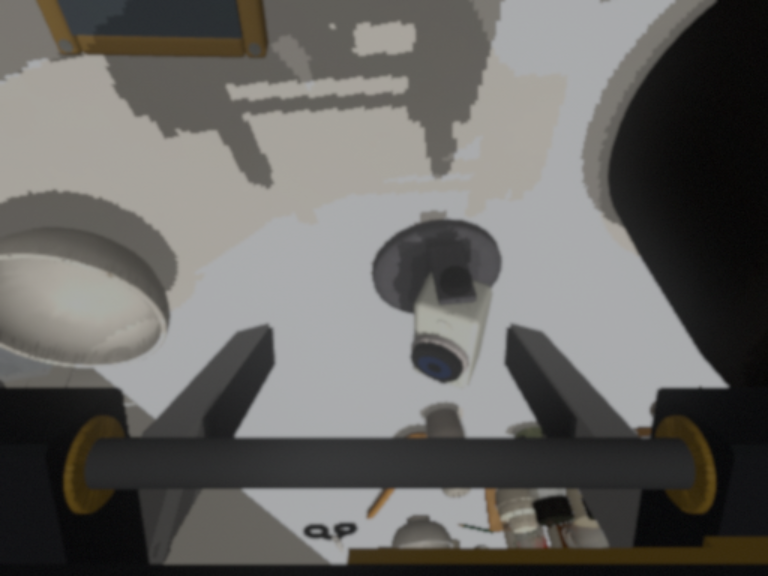

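The side-on view (up in the picture is +y) shows the lens at about (437,360) enlarged, i.e. original (291,240), leaning towards the robot. The head end face is visible around (455,320).

Run:
```python
from h import *
x,y,w,h=240,140,105,120
f=pickle.load(open('w3.pkl','rb'))['frame'][y:y+h,x:x+w]
f=cv2.resize(f,(w*6,h*5*6//5)[:2],interpolation=cv2.INTER_CUBIC)[:600*6//5]
f=cv2.resize(pickle.load(open('w3.pkl','rb'))['frame'][y:y+h,x:x+w],(w*5,h*5),interpolation=cv2.INTER_CUBIC)
cv2.imwrite('pics/c3.png',np.clip(f*1.5,0,255).astype('uint8'))
```

```text
(no output)
```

View pics/c3.png

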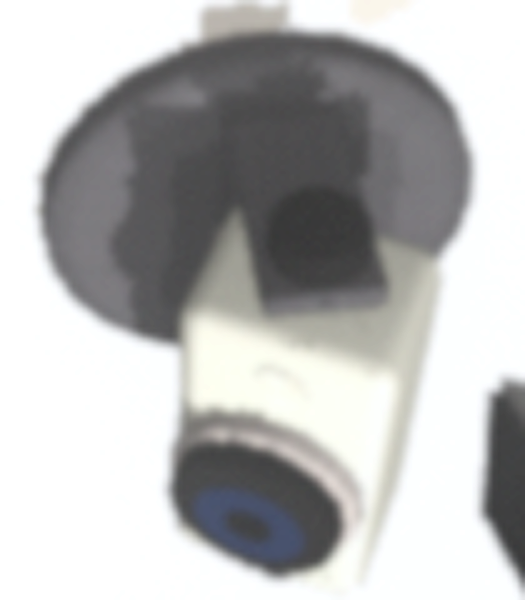

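```bash
cat > m.py <<'E'
from h import *
L={n:pickle.load(open(n+'.pkl','rb')) for n in('w1','w2','w3','top0','side0')}
off={'w1':(200,0),'w2':(170,38),'w3':(240,140)}
def r(n,X,Y): return ray(L[n],off[n][0]+(X+.5)/5-.5,off[n][1]+(Y+.5)/5-.5)
lens=[r('w1',312,359),r('w2',303,268),r('w3',246,525)]
print('lens',tri(lens),tri(lens[:2]),tri(lens[1:]))
for q in lens: print(' z=.08:',(q[0]+q[1]*(.08-q[0][2])/q[1][2]).round(4))
kl=[r('w1',78,126),r('w2',70,100),r('w3',320,237)]
kr=[r('w1',613,467),r('w2',588,410)]
print('kl',tri(kl),'kr',tri(kr))
for n,k in(('kl',kl),('kr',kr)):
    for q in k: print(n,(q[0]+q[1]*(.056-q[0][2])/q[1][2]).round(4))
E
cat > m2.py <<'E'
from m import *
at=lambda q,z:q[0]+q[1]*(z-q[0][2])/q[1][2]
for a,b in(((185,320),(395,375)),((190,322),(390,372))):
  A=r('w3',*a)[1];B=r('w3',*b)[1]; n=np.cross(A,B)
  K1=np.mean([at(q,.056) for q in kl],0);K2=np.mean([at(q,.056) for q in kr],0)
  y=(K1-K2);print('knob span',np.linalg.norm(y),'mid',(K1+K2)/2); y/=np.linalg.norm(y); h=np.cross(y,[0,0,1]) # toward +x
  print('yaw deg of y axis from +Y', np.degrees(np.arctan2(-y[0],y[1])))
  # c*h.n + s*n_z=0
  print('tilt edge',np.degrees(np.arctan(-h@n/n[2])))
P=np.mean([at(q,.08) for q in lens],0); o=P-(K1+K2)/2
print('lens',P,'off h',o@h,'off y',o@y,'tilt pivot',np.degrees(np.arctan2(-o@h,.024)))
E
python3 m2.py
```

```text
lens (array([ 0.5672149 , -0.14321357,  0.0805853 ]), [np.float64(7.404859768424528e-05), np.float64(0.0001341750746013309), np.float64(0.00011486285588161901)]) (array([ 0.56713471, -0.14326431,  0.08116131]), [np.float64(4.4158258610389417e-05), np.float64(4.415825861041572e-05)]) (array([ 0.56721655, -0.14314671,  0.08061431]), [np.float64(0.00011442982876815652), np.float64(0.00011442982876810408)])
 z=.08: [ 0.5673 -0.1433  0.08  ]
 z=.08: [ 0.5676 -0.1431  0.08  ]
 z=.08: [ 0.5671 -0.1441  0.08  ]
kl (array([ 0.58606008, -0.09303196,  0.05811976]), [np.float64(0.00014612837403725503), np.float64(0.0003221574532162529), np.float64(0.00020082313018452515)]) kr (array([ 0.57496278, -0.19666102,  0.05721036]), [np.float64(3.3666923833633026e-05), np.float64(3.3666923833648496e-05)])
kl [ 0.5865 -0.0927  0.056 ]
kl [ 0.5867 -0.0923  0.056 ]
kl [ 0.5866 -0.0957  0.056 ]
kr [ 0.5751 -0.1968  0.056 ]
kr [ 0.5754 -0.1968  0.056 ]
knob span 0.10386406183567204 mid [ 0.58092181 -0.14519357  0.056     ]
yaw deg of y axis from +Y -6.250200910413037
tilt edge 25.151156396693068
knob span 0.10386406183567204 mid [ 0.58092181 -0.14519357  0.056     ]
yaw deg of y axis from +Y -6.250200910413037
tilt edge 24.353751193244936
lens [ 0.56732482 -0.1434962   0.08      ] off h -0.013700965077253493 off y 0.00020697972095995042 tilt pivot 29.720902746223725
```

Lens position agrees across the three views to 0.15 mm. Tilt disagrees, though: 25° from the edge and 29.7° from the pivot offset. I'll fit the face edges properly.

Run:
```python
from h import *
x,y,w,h=270,175,65,50
for n,(x,y,w,h),o in(('w3',(270,172,65,60),'c3e'),):
    f=pickle.load(open(n+'.pkl','rb'))['frame'][y:y+h,x:x+w]
    f=cv2.resize(f,(w*10,h*10),interpolation=cv2.INTER_LANCZOS4)
    g=cv2.createCLAHE(3,(3,3)).apply(cv2.cvtColor(f,cv2.COLOR_BGR2GRAY)); cv2.imwrite(f'pics/{o}.png',g)
```

```text
(no output)
```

View pics/c3e.png

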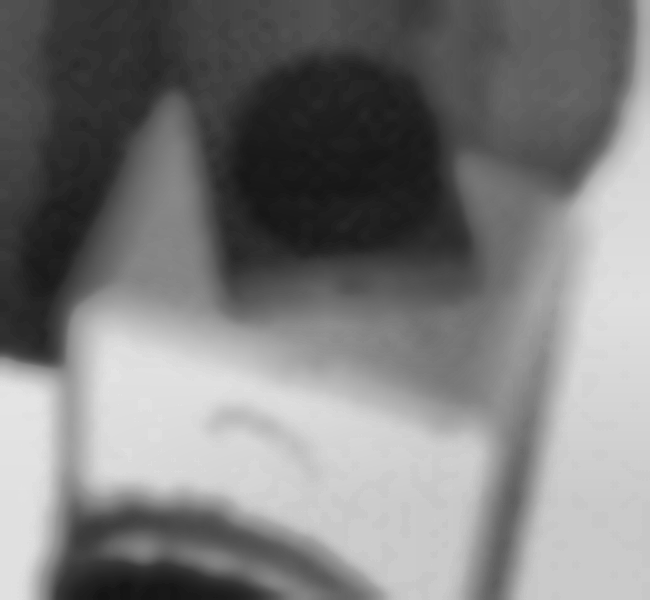

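```bash
cat > e.py <<'E'
from m2 import *
def fit(n,p0,p1,half=3,sgn=None,trim=.12,N=40):
    g=cv2.GaussianBlur(cv2.cvtColor(L[n]['frame'],cv2.COLOR_BGR2GRAY),(0,0),.7).astype(np.float32)
    p0=np.array(p0,float);p1=np.array(p1,float);d=(p1-p0)/np.linalg.norm(p1-p0);nn=np.array([-d[1],d[0]])
    s=np.arange(-half,half+.01,.1);pts=[]
    for t in np.linspace(trim,1-trim,N):
        q=p0+(p1-p0)*t; P=q+s[:,None]*nn
        v=cv2.remap(g,P[:,0].astype(np.float32)[None],P[:,1].astype(np.float32)[None],cv2.INTER_CUBIC)[0]
        gr=np.gradient(v); w=np.abs(gr) if sgn is None else np.clip(sgn*gr,0,None)
        i=np.argmax(w); 
        if 3<i<len(s)-4: pts.append(P[i])
    pts=np.array(pts,np.float32)
    l=cv2.fitLine(pts,cv2.DIST_HUBER,0,.01,.01).ravel()
    res=np.abs((pts-l[2:])@[-l[1],l[0]]);
    return l[2:]-l[:2]*10,l[2:]+l[:2]*10,len(pts),np.median(res)
def e10(X,Y): return 270+(X+.5)/10-.5,172+(Y+.5)/10-.5
def tl(n,f,kind):
    A=ray(L[n],*f[0])[1];B=ray(L[n],*f[1])[1];m=np.cross(A,B)
    return np.degrees(np.arctan(-h@m/m[2]) if kind=='x' else np.arctan(m[2]/(h@m)))
if __name__=='__main__':
  for nm,a,b,k in(('front edge',(230,345),(450,410),'x'),('front edge all',(90,305),(480,425),'x'),('back edge',(465,155),(565,190),'x'),('left z',(85,260),(160,115),'z'),('right z',(490,410),(560,220),'z')):
    f=fit('w3',e10(*a),e10(*b)); print(nm,'tilt',tl('w3',f,k).round(2),f[2:])
E
python3 e.py | tail -5
```

```text
front edge tilt 24.36 (39, np.float32(0.33578575))
front edge all tilt 29.78 (37, np.float32(0.7413976))
back edge tilt 33.5 (40, np.float32(0.2433153))
left z tilt 28.19 (40, np.float32(0.2866391))
right z tilt 37.19 (27, np.float32(0.57202727))
```

```bash
cat > el.py <<'E'
from m2 import *
from scipy.optimize import least_squares
P=np.array([.5672,-.1432,.0803])
y0=y
def nvec(t,p):  # t tilt, p extra roll about h
    n=-np.sin(t)*h+np.cos(t)*np.array([0,0,1.]); n=n*np.cos(p)+y0*np.sin(p); return n
if __name__=='__main__':
  for n in('w1','w2','w3'):
    c=L[n]; f=c['frame'].astype(int); uv=proj(c,P); u0,v0=map(int,uv.round()); R=18
    S=8
    pat=cv2.resize(c['frame'][v0-R:v0+R+1,u0-R:u0+R+1],None,fx=S,fy=S,interpolation=cv2.INTER_CUBIC).astype(int)
    d=pat[...,0]-pat[...,2]
    m=((d>0.5*np.percentile(d,97))).astype('uint8')
    m=cv2.morphologyEx(m,cv2.MORPH_OPEN,np.ones((9,9)))
    cs,_=cv2.findContours(m,cv2.RETR_EXTERNAL,cv2.CHAIN_APPROX_NONE); k=max(cs,key=cv2.contourArea)
    e=cv2.fitEllipse(k); ctr=(np.array(e[0])+.5)/S-.5+[u0-R,v0-R]
    print(n,'blue ellipse',ctr.round(2),(np.array(e[1])/S).round(2),round(e[2],1),'asp',round(e[1][0]/e[1][1],3))
    pts=((k[:,0,:]+.5)/S-.5+[u0-R,v0-R])
    pts=pts[::3]
    # circle at P with normal n(t,0): back-project contour to plane, radius should be constant
    rays=[ray(c,*q) for q in pts]; 
    def fun(x,free):
        nn=nvec(x[0],x[1] if free else 0); C=ray(c,*ctr); C=C[0]+C[1]*((P-C[0])@nn)/(C[1]@nn)
        return [np.linalg.norm(o+dd*((C-o)@nn)/(dd@nn)-C)*1e3-x[2] for o,dd in rays]
    for free in(0,1):
        s=least_squares(fun,[.45,0.,8],args=(free,)); print('  tilt',np.degrees(s.x[0]).round(2),'roll',np.degrees(s.x[1]).round(2),'r',s.x[2].round(2),'rms',np.sqrt(np.mean(s.fun**2)).round(3))
E
python3 el.py | grep -A2 blue
```

```text
w1 blue ellipse [262.02  70.87] [25.65 27.98] 150.2 asp 0.917
  tilt 25.96 roll -228.68 r 10.35 rms 0.209
  tilt 25.98 roll 0.42 r 10.35 rms 0.209
w2 blue ellipse [230.2  91.2] [25.62 27.52] 161.5 asp 0.931
  tilt 26.23 roll 680.13 r 10.46 rms 0.127
  tilt 26.2 roll -0.12 r 10.46 rms 0.127
w3 blue ellipse [289.33 244.39] [11.85 23.64] 114.5 asp 0.501
  tilt 28.8 roll -113.04 r 10.66 rms 0.278
  tilt 28.76 roll 0.97 r 10.48 rms 0.257
```

Tilt estimates spread from about 24° to 30°. Two more oblique views cost little time, so I'll take them, shifted sideways and slightly closer.

Request:
{"api": "send_rows", "payload": {"series": [[[20,-10,0],[0,0,0],100],[[25,-5,0],[0,0,0],100],[[0,0,0],[0,0,0],100],[[0,0,0],[0,0,0],100]]}}

```text
t: 3.38
tool_pos: [0.5946, -0.0703, 0.1209]
tool_rot: [0.95, -0.082, 0.026, 0.299]
wrist_force: [0.4, -0.0, -0.1]
gripper_width: 0.999
```

```bash
python3 -c "
from h import *
c=snap('wrist','w4'); print(ctrl.sense()['tool_pos'],proj(c,(.5672,-.1432,.0803)))"
```

```text
[ 0.59390609 -0.06996503  0.12059119] [235.94355347 240.71494577]
```

Request:
{"api": "send_rows", "payload": {"series": [[[-35,0,0],[0,0,0],100],[[-35,0,0],[0,0,0],100],[[-30,0,0],[0,0,0],100],[[0,0,0],[0,0,0],100],[[0,0,0],[0,0,0],100]]}}

```text
t: 3.85
tool_pos: [0.493, -0.0691, 0.1207]
tool_rot: [0.95, -0.081, 0.026, 0.299]
wrist_force: [1.4, 0.1, 0.8]
gripper_width: 0.997
```

```bash
python3 -c "
from h import *
c=snap('wrist','w5'); s=ctrl.sense();print(s['t'],s['tool_pos'],proj(c,(.5672,-.1432,.0803)))
o=[]
for n in('w4','w5'):
    f=pickle.load(open(n+'.pkl','rb'));u,v=proj(f,(.5672,-.1432,.0803)).astype(int);f=f['frame'][v-80:v+40,u-50:u+50];o.append(cv2.resize(f,(400,480),interpolation=cv2.INTER_CUBIC))
cv2.imwrite('pics/c45.png',np.clip(np.hstack(o)*1.4,0,255))
"
sed -i "s/('w1','w2','w3','top0','side0')/('w1','w2','w3','w4','w5','top0','side0')/" m.py; sed -i "s/for n in('w1','w2','w3'):/for n in('w1','w2','w3','w4','w5'):/" el.py
python3 el.py | grep -A2 blue
```

```text
3.9 [ 0.49400897 -0.0691296   0.1206417 ] [352.27762533 222.96854312]
w1 blue ellipse [262.02  70.87] [25.65 27.98] 150.2 asp 0.917
  tilt 25.96 roll -228.68 r 10.35 rms 0.209
  tilt 25.98 roll 0.42 r 10.35 rms 0.209
w2 blue ellipse [230.2  91.2] [25.62 27.52] 161.5 asp 0.931
  tilt 26.23 roll 680.13 r 10.46 rms 0.127
  tilt 26.2 roll -0.12 r 10.46 rms 0.127
w3 blue ellipse [289.33 244.39] [11.85 23.64] 114.5 asp 0.501
  tilt 28.8 roll -113.04 r 10.66 rms 0.278
  tilt 28.76 roll 0.97 r 10.48 rms 0.257
w4 blue ellipse [236.38 240.69] [10.81 24.12] 118.3 asp 0.448
  tilt 28.4 roll 0.0 r 10.48 rms 0.286
  tilt 28.39 roll 0.36 r 10.41 rms 0.282
w5 blue ellipse [355.18 217.71] [ 4.73 22.51] 109.6 asp 0.21
  tilt 32.58 roll 0.0 r 5.32 rms 1.956
  tilt 31.84 roll -54.41 r 7.82 rms 1.543[ WARN:0@1.300] global loadsave.cpp:1063 imwrite_ Unsupported depth image for selected encoder is fallbacked to CV_8U.
```

View pics/c45.png

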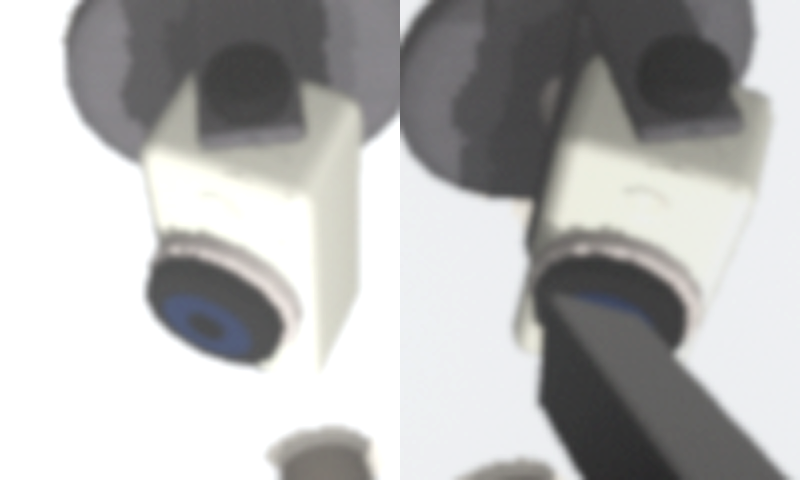

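The oblique lens ellipses give 28.8° and 28.4°. The end-face edge gives 28.2° and the pivot offset 29.7°. The two frontal views give 26°, but they are insensitive to tilt. I'll take 28°. View w5 is blocked by a finger and discarded. Next, the mould.

Request:
{"api": "send_rows", "payload": {"series": [[[3,25,8],[7,0,0],100],[[3,30,4],[7,0,0],100],[[3,30,4],[7,0,0],100],[[3,30,4],[7,0,0],100],[[2,30,4],[7,0,0],100],[[0,30,0],[0,0,0],100],[[0,30,0],[0,0,0],100],[[0,30,0],[0,0,0],100],[[0,30,0],[0,0,0],100],[[0,5,0],[0,0,0],100]]}}

```text
t: 4.73
tool_pos: [0.5083, 0.2045, 0.1438]
tool_rot: [0.997, -0.083, 0.001, -0.001]
wrist_force: [0.6, 0.3, -0.8]
gripper_width: 1.0
```

Request:
{"api": "send_rows", "payload": {"series": [[[0,0,0],[0,0,0],100],[[0,0,0],[0,0,0],100]]}}

```text
t: 4.9
tool_pos: [0.5081, 0.2005, 0.1435]
tool_rot: [0.996, -0.084, 0.0, -0.0]
wrist_force: [-0.2, 0.2, 0.4]
gripper_width: 0.997
```

Run:
```python
from h import *
c=snap('wrist','w6'); s=ctrl.sense(); print(s['t'],s['tool_pos'].round(4),s['tool_rot'].round(4),s['joint_pos'].round(3))
cv2.imwrite('pics/w6b.png',np.clip(cv2.resize(c['frame'],(768,576))*1.3,0,255).astype('uint8'))
```

```text
4.95 [0.5081 0.2001 0.1435] [ 9.964e-01 -8.450e-02  1.000e-04 -0.000e+00] [ 0.308  0.349  1.605 -0.     1.187  0.477]
```

View pics/w6b.png

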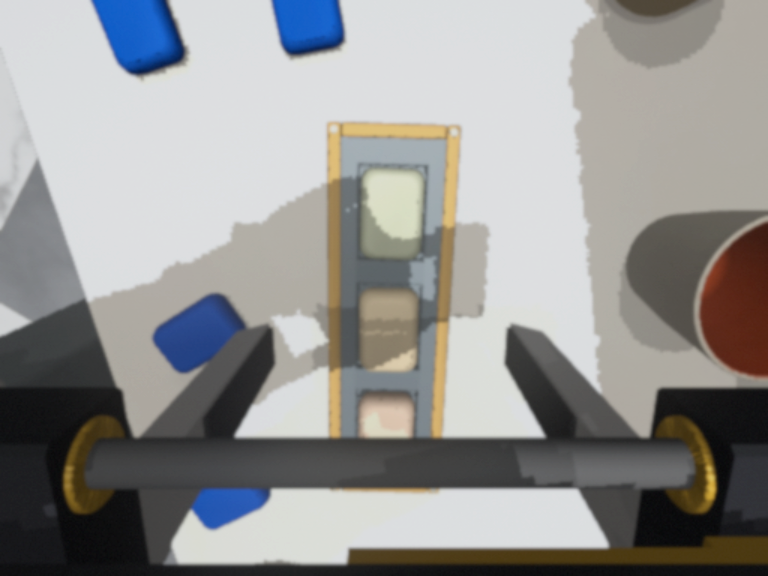

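The bar in the far cavity at (392,212) enlarged is the pale green one. Cream is at (388,328) and pink at (387,415), so the identification holds. I'll measure the mould axis and cavity.

```bash
cat > mo.py <<'E'
from h import *
c=pickle.load(open('w6.pkl','rb'))
g=cv2.cvtColor(c['frame'],cv2.COLOR_BGR2HSV)
q=lambda X,Y:((X+.5)/1.5-.5,(Y+.5)/1.5-.5)
cav=np.array([plane(c,*q(*p),.016)[:2] for p in((359,164),(427,165),(421,261),(357,259))])
print('cav',cav.round(4).tolist(),'ctr',cav.mean(0).round(4), 'sides',[np.linalg.norm(cav[i]-cav[(i+1)%4]).round(4) for i in range(4)])
# wood mask
m=cv2.inRange(g,(12,90,60),(28,255,255)); 
L=[];R=[];
for v in range(86,210):
    xs=[x for x in range(205,320) if m[v,x]]
    if len(xs)>4: L.append((xs[0]-.5,v)); R.append((xs[-1]+.5,v))
for n,P in(('L',L),('R',R)):
    P=np.array(P); 
    W=np.array([plane(c,*p,.016)[:2] for p in P],np.float32); l=cv2.fitLine(W,cv2.DIST_HUBER,0,.001,.001).ravel()
    W=W[np.abs((W-l[2:])@[-l[1],l[0]])<.002]; l=cv2.fitLine(W,cv2.DIST_HUBER,0,.001,.001).ravel()
    l[:2]*=np.sign(l[1]); print(n,len(W),'dir deg from +y (neg=to +x):',np.degrees(np.arctan2(-l[0],l[1])).round(2),'x at y=.238',(l[2]+(.238-l[3])*l[0]/l[1]).round(4))
w=m.copy();w[:, :205]=0;w[:,320:]=0
ys=np.array([v for v in range(60,120)]); print('top edge rows',[int(np.argmax(w[60:,x]>0))+60 for x in range(225,303,15)])
for x in(235,280): 
    v=int(np.argmax(w[60:,x]>0))+60-.5; print('far end',plane(c,x,v,.016).round(4))
for u,v in((205,0),):pass
# bar (green) top outline
for p in((361,168),(424,168),(421,259),(360,258)): print('bar z=.022',plane(c,*q(*p),.022).round(4))
E
python3 mo.py
python3 -c "
from h import *
t=pickle.load(open('w6.pkl','rb'));f=t['frame'][75:190,205:320];cv2.imwrite('pics/w6c.png',np.clip(cv2.resize(f,(575,575),interpolation=cv2.INTER_CUBIC)*1.3,0,255).astype('uint8'))"
```

```text
cav [[0.5005, 0.2724], [0.5427, 0.2646], [0.5297, 0.2042], [0.488, 0.2126]] ctr [0.5152 0.2384] sides [np.float64(0.0429), np.float64(0.0619), np.float64(0.0425), np.float64(0.0611)]
L 122 dir deg from +y (neg=to +x): -11.46 x at y=.238 0.4736
R 119 dir deg from +y (neg=to +x): -11.15 x at y=.238 0.5566
top edge rows [83, 83, 83, 83, 84, 91]
far end [0.5012 0.2975 0.016 ]
far end [0.542  0.2888 0.016 ]
bar z=.022 [0.5016 0.2698 0.022 ]
bar z=.022 [0.5401 0.2633 0.022 ]
bar z=.022 [0.5297 0.2068 0.022 ]
bar z=.022 [0.4907 0.214  0.022 ]
```

View pics/w6c.png

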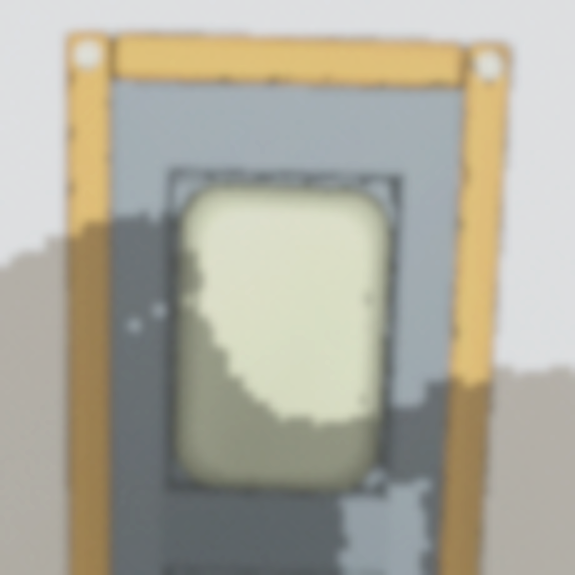

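Mould axis is -11.3°, cavity centre (0.515, 0.238). The tool is at -9.7°, so I turn -1.6°, shift and descend.

Request:
{"api": "send_rows", "payload": {"series": [[[7,38,0],[0,0,-1.6],100],[[0,0,-30],[0,0,0],100],[[0,0,-30],[0,0,0],100],[[0,0,-25],[0,0,0],100],[[0,0,-15],[0,0,0],100],[[0,0,0],[0,0,0],100],[[0,0,0],[0,0,0],100]]}}

```text
t: 5.53
tool_pos: [0.515, 0.2379, 0.0436]
tool_rot: [0.995, -0.099, -0.0, 0.0]
wrist_force: [0.5, 0.1, 0.7]
gripper_width: 0.998
```

Run:
```python
from h import *
from scipy.spatial.transform import Rotation as R
c=snap('wrist','w7'); s=ctrl.sense(); r=R.from_quat(s['tool_rot']).as_matrix();print(s['t'],s['tool_pos'].round(4),r.round(3).tolist(),s['wrist_force'].round(1),np.degrees(np.arctan2(r[1,0],r[0,0])))
cv2.imwrite('pics/w7b.png',np.clip(cv2.resize(c['frame'],(768,576))*1.3,0,255).astype('uint8'))
```

```text
5.5833 [0.5155 0.2383 0.0445] [[0.981, -0.196, 0.001], [-0.196, -0.981, 0.0], [0.001, -0.001, -1.0]] [ 0.2  0.1 -0.4] -11.323893126894541
```

View pics/w7b.png

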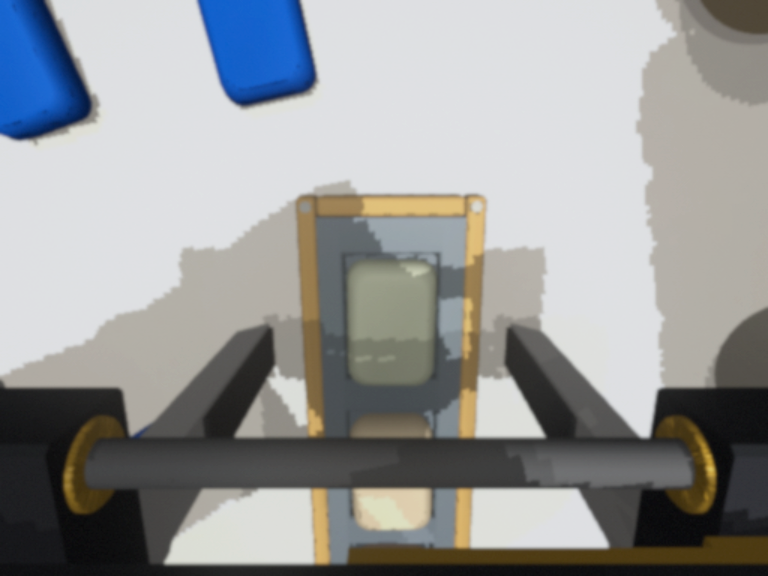

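The jaws straddle the green bar evenly: fingers at 272 and 507, bar spanning 347–437. Descend and close.

Request:
{"api": "send_rows", "payload": {"series": [[[0,0,-18],[0,0,0],100],[[0,0,-8],[0,0,0],100],[[0,0,0],[0,0,0],100],[[0,0,0],[0,0,0],100]]}}

```text
t: 5.92
tool_pos: [0.5149, 0.2388, 0.0182]
tool_rot: [0.995, -0.098, 0.0, -0.0]
wrist_force: [-0.1, -0.2, -0.0]
gripper_width: 0.998
```

Request:
{"api": "send_rows", "payload": {"series": [[[0,0,0],[0,0,0],20],[[0,0,0],[0,0,0],20],[[0,0,0],[0,0,0],20],[[0,0,0],[0,0,0],20],[[0,0,0],[0,0,0],20],[[0,0,0],[0,0,0],20],[[0,0,0],[0,0,0],20],[[0,0,0],[0,0,0],20]]}}

```text
t: 6.58
tool_pos: [0.5147, 0.2389, 0.0175]
tool_rot: [0.995, -0.098, 0.0, -0.0]
wrist_force: [-0.6, -0.2, 0.3]
gripper_width: 0.472
```

Request:
{"api": "send_rows", "payload": {"series": [[[0,0,0],[0,0,0],0],[[0,0,0],[0,0,0],0],[[0,0,0],[0,0,0],0],[[0,0,0],[0,0,0],0],[[0,0,0],[0,0,0],0]]}}

```text
t: 7.0
tool_pos: [0.5147, 0.2389, 0.0174]
tool_rot: [0.995, -0.098, 0.0, -0.0]
wrist_force: [-0.6, -0.5, -0.3]
gripper_width: 0.405
```

Run:
```python
from h import *
c=snap('wrist','w8'); s=ctrl.sense(); print(s['t'],s['tool_pos'].round(4),s['gripper_width'],s['wrist_force'].round(1))
cv2.imwrite('pics/w8b.png',np.clip(cv2.resize(c['frame'],(768,576))*1.3,0,255).astype('uint8'))
```

```text
7.05 [0.5147 0.2389 0.0174] 0.40721359553759834 [-0.5 -0.1  0.5]
```

View pics/w8b.png

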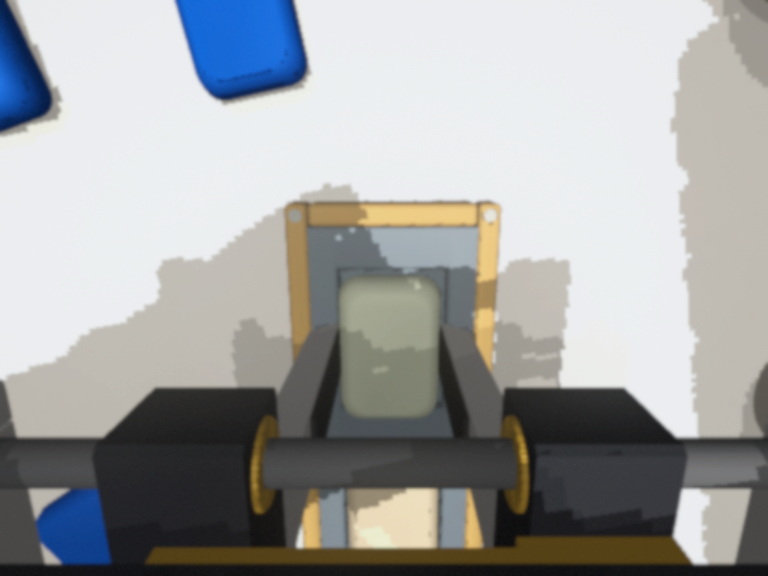

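Gripped at about 38 mm. Lift.

Request:
{"api": "send_rows", "payload": {"series": [[[0,0,5],[0,0,0],0],[[0,0,10],[0,0,0],0],[[0,0,20],[0,0,0],0],[[0,0,30],[0,0,0],0],[[0,0,35],[0,0,0],0],[[0,0,35],[0,0,0],0],[[0,0,35],[0,0,0],0],[[0,0,25],[0,0,0],0],[[0,0,0],[0,0,0],0],[[0,0,0],[0,0,0],0]]}}

```text
t: 7.88
tool_pos: [0.5149, 0.239, 0.2143]
tool_rot: [0.995, -0.098, 0.001, -0.001]
wrist_force: [-0.2, 0.2, -0.4]
gripper_width: 0.41
```

Run:
```python
from h import *
c=snap('wrist','w9');d=snap('side','s9'); s=ctrl.sense(); print(s['t'],s['tool_pos'].round(4),s['gripper_width'],s['wrist_force'].round(1))
a=cv2.resize(c['frame'][130:320,130:390],(520,380)); u,v=proj(d,s['tool_pos']).astype(int); print(u,v)
b=cv2.resize(d['frame'][v-40:v+55,u-32:u+33],(260,380),interpolation=cv2.INTER_CUBIC)
cv2.imwrite('pics/w9b.png',np.clip(np.hstack([a,b])*1.3,0,255).astype('uint8'))
```

```text
7.9833 [0.5142 0.2387 0.2117] 0.4079905096409603 [ 0.6  0.1 -1.4]
201 180
```

View pics/w9b.png

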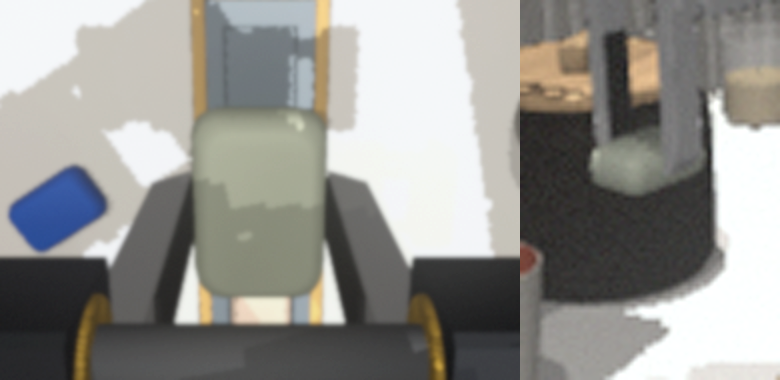

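The bar is out. Its outline sits at the same place in the wrist image as at the grasp, so it hasn't slipped, and the cavity is empty. I'll carry it to the lens: TCP goal (0.507, -0.137, 0.193), yaw +5.1°, tilt 28° about the lens y axis.

Request:
{"api": "send_rows", "payload": {"series": [[[0,-15,0],[0,0,1],0],[[0,-25,0],[0,0,1],0],[[-1,-30,0],[0,0,1],0],[[-1,-32,0],[0,0,1],0],[[-1,-32,0],[0,0,1.1],0],[[-1,-32,0],[0,0,0],0],[[-1,-32,0],[0,0,0],0],[[-1,-32,0],[0,0,0],0],[[-1,-32,0],[0,0,0],0],[[0,-32,0],[0,0,0],0]]}}

```text
t: 8.82
tool_pos: [0.5067, -0.0565, 0.2112]
tool_rot: [0.999, -0.054, -0.001, -0.0]
wrist_force: [0.3, -0.0, -1.0]
gripper_width: 0.407
```

Request:
{"api": "send_rows", "payload": {"series": [[[0,-30,0],[-0.38,-3.48,0],0],[[0,-25,0],[-0.61,-5.57,0],0],[[0,-16,0],[-0.68,-6.26,0],0],[[0,-8,-5],[-0.61,-5.57,0],0],[[0,-2,-7],[-0.46,-4.17,0],0],[[0,0,-7],[-0.31,-2.78,0],0],[[0,0,0],[0,0,0],0],[[0,0,0],[0,0,0],0],[[0,0,0],[0,0,0],0]]}}

```text
t: 9.57
tool_pos: [0.508, -0.1361, 0.1936]
tool_rot: [0.969, -0.052, 0.241, 0.013]
wrist_force: [0.6, 0.3, -1.1]
gripper_width: 0.41
```

```bash
cat > chk.py <<'E'
from h import *
import sys
from scipy.spatial.transform import Rotation as R
tag=sys.argv[1]
c=snap('wrist','w'+tag);d=snap('side','s'+tag);t=snap('top','t'+tag); s=ctrl.sense(); r=R.from_quat(s['tool_rot']).as_matrix()
print(s['t'],s['tool_pos'].round(4),s['gripper_width'],s['wrist_force'].round(1))
y=np.array([.1089,.994,0]);hh=np.cross(y,[0,0,1]);T=np.radians(28);n=-np.sin(T)*hh+np.cos(T)*np.array([0,0,1])
G=np.array([.5672,-.1433,.080])+.1284*n
print('tcp goal',G.round(4),'err mm',((G-s['tool_pos'])*1e3).round(1))
Rg=np.column_stack([np.cross(-y,-n),-y,-n]); print('rot err world rotvec deg',np.degrees(R.from_matrix(Rg@r.T).as_rotvec()).round(2))
a=cv2.resize(c['frame'],(400,300)); u,v=proj(d,s['tool_pos']).astype(int)
b=cv2.resize(d['frame'][v-60:v+90,u-100:u+100],(400,300),interpolation=cv2.INTER_CUBIC)
cv2.imwrite(f'pics/chk{tag}.png',np.clip(np.hstack([a,b])*1.3,0,255).astype('uint8'))
E
python3 chk.py 10
```

```text
9.7167 [ 0.5081 -0.136   0.1937] 0.40917542824544295 [-0.5  0.7 -0.9]
tcp goal [ 0.5073 -0.1367  0.1934] err mm [-0.8 -0.7 -0.4]
rot err world rotvec deg [ 0.04 -0.04 -0.11]
```

View pics/chk10.png

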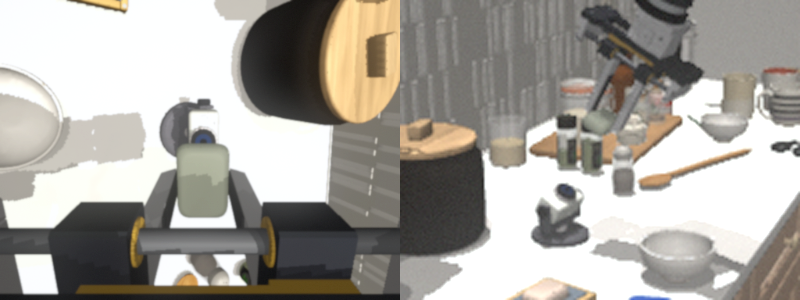

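The bar is held over the lens, within 1 mm and 0.1° of the goal. I'll enlarge the side and wrist views to compare bar tilt and yaw with the camera head.

Run:
```python
from h import *
d=pickle.load(open('s10.pkl','rb'));c=pickle.load(open('w10.pkl','rb'))
u,v=proj(d,(.54,-.14,.13)).astype(int)
b=cv2.resize(d['frame'][v-55:v+55,u-35:u+35],(380,597),interpolation=cv2.INTER_CUBIC)
a=cv2.resize(c['frame'][120:285,200:305],(380,597),interpolation=cv2.INTER_CUBIC)
cv2.imwrite('pics/z10.png',np.clip(np.hstack([a,b])*1.3,0,255).astype('uint8'))
```

```text
(no output)
```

View pics/z10.png

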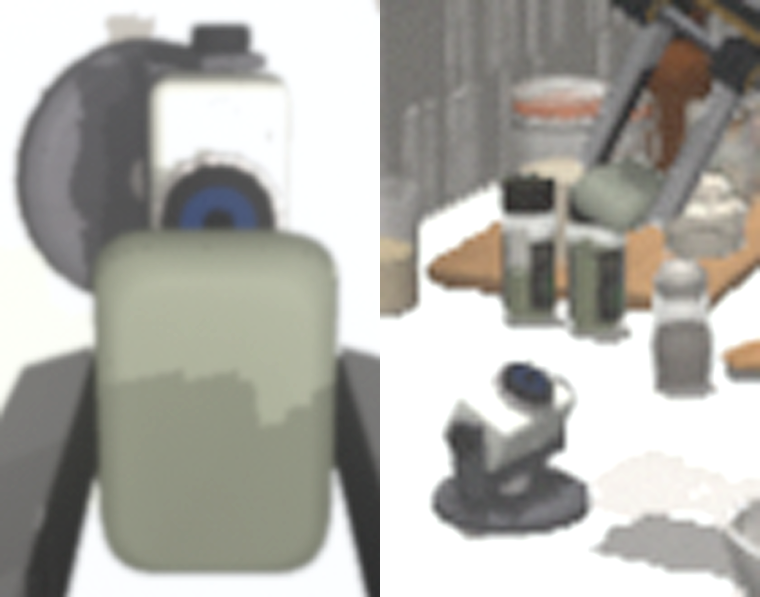

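In the wrist view the bar (centre column 217) and head (221) have parallel sides and the lens is at 219. The side view shows the bar facing the lens. The knob sits slightly to the right of the lens, so the tilt is nearer 28.7°, which fits the ellipse values. I'll check the bar's centring along its length before trimming.

Run:
```python
from h import *
from scipy.spatial.transform import Rotation as R
c=pickle.load(open('w10.pkl','rb'));s=ctrl.sense();r=R.from_quat(s['tool_rot']).as_matrix();p=s['tool_pos']
f=c['frame'].astype(int); 
for col in(255,260,265): 
    g=np.gradient(cv2.GaussianBlur(cv2.cvtColor(c['frame'],cv2.COLOR_BGR2GRAY),(0,0),1)[:,col].astype(float)); print(col,'end rows',[160+np.argmax(np.abs(g[250:300]))+90, 176+np.argmax(np.abs(g[176:200]))])
for zt in(-.003,-.007,-.010,-.0136):
    for e in(-.029,.029,): print('z',zt,'y',-e,proj(c,p+r@[0,e,zt]).round(1))
```

```text
255 end rows [np.int64(292), np.int64(183)]
260 end rows [np.int64(292), np.int64(183)]
265 end rows [np.int64(292), np.int64(183)]
z -0.003 y 0.029 [260.9 183. ]
z -0.003 y -0.029 [260.7 273.6]
z -0.007 y 0.029 [260.9 184.7]
z -0.007 y -0.029 [260.7 276.9]
z -0.01 y 0.029 [260.9 186. ]
z -0.01 y -0.029 [260.7 279.6]
z -0.0136 y 0.029 [261.  187.6]
z -0.0136 y -0.029 [260.8 282.8]
```

Bar ends at rows 183.5 and 278 match a bar centred on the jaws to about 0.5 mm. Small trim.

Request:
{"api": "send_rows", "payload": {"series": [[[-1,-0.3,-0.5],[-0.04,-0.35,0],0],[[-1.2,-0.3,-0.6],[-0.04,-0.35,0],0],[[0,0,0],[0,0,0],0],[[0,0,0],[0,0,0],0],[[0,0,0],[0,0,0],0],[[0,0,0],[0,0,0],0]]}}

```text
t: 10.22
tool_pos: [0.5055, -0.1367, 0.1924]
tool_rot: [0.967, -0.052, 0.247, 0.014]
wrist_force: [-1.0, 0.0, -0.8]
gripper_width: 0.406
```

```bash
sed -i 's/radians(28)/radians(28.7)/' chk.py; python3 chk.py 11; python3 -c "
from h import *
a=pickle.load(open('t11.pkl','rb'))['frame'];cv2.imwrite('pics/t11b.png',np.clip(cv2.resize(a[60:280,90:430],(765,495))*1.3,0,255).astype('uint8'))"
```

```text
10.3667 [ 0.5055 -0.1367  0.1924] 0.40655492428012246 [-1.   0.1 -0.8]
tcp goal [ 0.5059 -0.1366  0.1926] err mm [0.4 0.1 0.3]
rot err world rotvec deg [ 0.05 -0.   -0.08]
```

View pics/t11b.png

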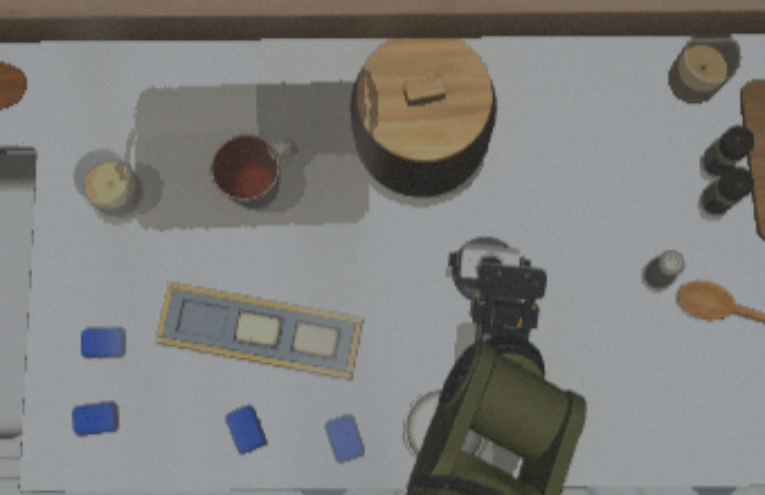

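View pics/chk11.png

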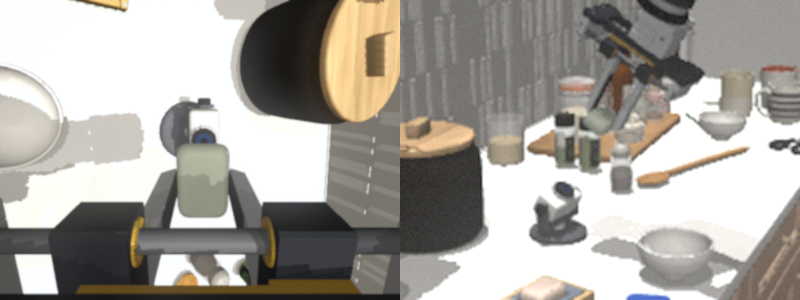

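The top view shows the left cavity empty at (202,320). Cream (258,330) and pink (318,340) are still in place, and the surrounding things haven't moved. The bar is held steady over the lens, so I'm handing in.

```bash
python3 -c "
from h import *
print(ctrl.finish_job())"
```

```text
the job is handed in; nothing more can be done
None
```

I lifted the green bar out of its mould and handed the job in at about 10.4 s. The gripper is still holding the bar with its underside facing the inspection camera.

- **Position:** the gripper was within 0.5 mm and 0.1° of my computed goal, which puts the underside 120 mm out along the lens axis. Three views of the lens agreed to about 0.15 mm.
- **Grip:** the bar did not slip between grasp and lift. It sits centred in the jaws to about 0.5 mm.
- **Alignment:** in the close-up just before a final 0.7° trim, the long sides of the bar and the camera head were parallel.
- **Surroundings:** the last top view shows the cream and pink bars still in their cavities. The camera and the other things look unmoved, and no unusual forces showed at the wrist.

**Disagreement:** the camera's tilt is the least certain number.
- The two oblique views of the lens gave 28.4° and 28.8°.
- The lens offset from the pivot gave 29.7°.
- The head's edges ranged from about 24° to 37°, with one clean edge at 28.2°.
- The two head-on views gave about 26°, but they barely respond to tilt.
- One further view was blocked by a finger, so I discarded it.

I used 28.7°, so the bar's tilt could be off by 1–2°.

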